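# Change the work in the welding turntable's keyed hub

### The job

Lift the finished weldment (the stub shaft with the flange welded round it) out of the turntable's hub and drop it in the wire basket. Then take the keyed stub shaft from the wooden block (the square-topped one with a key along its side, not the plain one), push it into the hub, turning it until its key slips into the keyway, and press it fully home against the sprung contact at the bottom. Finish holding it there, still gripped and pressed down so that it could be clamped, and leave the other pieces in the block and everything lying about where they are.

Things in the scene. Friction and masses are not known exactly. Their poses are not given: they have to be found in the camera images.
- weldment_mid (a point): Finished weldment, steel, about 0.75 kg, upright in the hub at first, lifts straight out: a stub shaft just like the keyed one (same round part, square top and key, axes alike, key in the hub's keyway) with a 70 mm flange disc welded round it 58 to 66 mm above its foot, bead up to 71 mm. Point on the axis half-way up: 60 mm above the foot, 42 mm below the middle of the square.
- shaft_mid (a point): Keyed stub shaft, steel, about 0.53 kg, 120 mm long, upright in the block: lowest 84 mm round, 28 mm across (foot chamfered 3 mm), top 36 mm a 20 mm square. Key 8 mm wide standing out 4 mm, from 12 to 56 mm above the foot. Point on the axis half-way up: 60 mm above the foot, 42 mm below the middle of the square. z up the shaft, x from axis through key; faces of the square look along x and y.
- hub_mouth (a point): Middle of the mouth of the dark keyed hub, 76 mm across, fixed upright on the turntable's faceplate (190 mm across, 42 mm below the mouth). Bore 30 mm across, 42 mm deep, flat floor; one full-depth keyway 9.6 mm wide. z up, x from axis through keyway. Shaft home: shaft_mid 18 mm above this point; key resting on the hub's face: 48 mm above. A clamp knob sticks out 62 mm opposite the keyway.
- earth_contact (a joint): Sprung copper contact, 18 mm across, in the middle of the bore's floor: how far it is pressed down, in m. At 0 it stands 8 mm above the floor; at 0.008 it is level and the shaft's foot is on the floor. It gives from 7 N (14 N when level) and lifts a shaft that is let go. Pressing harder on the floor, up to 40 N, does no harm.
- turntable: The low bench turntable that carries faceplate and hub: grey housing 250 mm (own x) by 220 mm (own y), 78 mm high, fixed. Origin under its middle on the bench; the control panel is on its own -x side, the hub is above its origin.
- basket: Steel wire basket for finished work, open at the top, fixed to the bench: 220 mm (own x) by 160 mm (own y) outside, 80 mm high, walls 4 mm, floor 4 mm. Origin on the bench under its middle.
- block: Fixed hardwood block, 240 mm (own x) by 80 mm (own y), 32 mm high, with three round pockets 30 mm wide and 10 mm deep at own x = -80, 0 and +80 mm; in each stands one piece, foot 22 mm above the bench, in any order. Origin on the bench under its middle.
- plain_shaft_mid (a point): A stub shaft like the keyed one but with no key, standing in another pocket of the block: leave it there. This point is on its axis, half-way up (60 mm above its foot).
- pin_mid (a point): A plain round pin 28 mm in diameter and 70 mm long with no square, standing in the third pocket: leave it there. This point is on its axis, half-way up (35 mm above its foot).
- flanges: Stack of three loose flange discs 70 mm across, 24 mm high, lying on the bench between the robot and the turntable: leave it. Origin under its middle.
- brush: Wire brush with a wooden handle, 230 mm long (own x), 20 mm high, lying on the bench between the robot and the turntable: leave it. Origin under its middle.
- chip_hammer: Chipping hammer, 240 mm long (own x), 24 mm high, lying at the back left of the bench: leave it. Origin under its middle.
- coupons: Three metal coupons up to 100 mm long lying on one another at the back right of the bench, 9 mm high: leave them. Origin under their middle.
There are look-alikes about, which are no part of the job. Leave any turquoise or yellow look-alike of the part that bears shaft_mid alone.

How it is judged:
By the outcome, as a careful person would: the job done as asked, in the order asked, and still so for the second after the job is handed in, while the arm keeps its last pose, push and grip.
It also fails if it takes over 64 s, if anything falls off the work surface, if the arm or the gripper's body presses on something with over 40 N, if the wrist force passes 120 N, or if a joint passes its speed limit or range.

### The arm

A 7-joint arm with a two-finger parallel gripper is mounted at the origin on the work surface. World frame = base frame: x ahead of the robot, y to its left, z up, the work surface at z = 0. Lengths are in m, angles in rad, forces in N, time in s.
With the tool pointing down it reaches from about 0.425 to 0.925 m from the base axis. Payload 6.8 kg.
Tool frame: the origin (TCP) lies at the very end of the fingers, on their centre line; the grasp point (between the pads) lies 19 mm behind it; z points along the fingers, x is the direction in which the jaws open and shut, and the axes are right-handed (so a half turn about z gives the same grasp; the last joint's range is limited). The gripper opens to 85 mm and grips with 20 to 120 N. Pads are 22 mm wide; open, the fingers measure 114 mm over their backs; the gripper's body (76 mm by 85 mm) begins 54 mm behind the grasp point. The pads swing forward as they close: fully open they stand 13 mm farther back than shut.
Start: joints at [-1.219, 0.477, 0.022, 1.555, -0.011, 1.109, -0.083], TCP at [0.3, 0.605, 0.231] pointing down, gripper open.
Joint ranges: [-2.96, 2.96], [-0.34, 2.1], [-1.41, 1.46], [0.24, 2.44], [-1.37, 4.51], [0.17, 1.92], [-2.96, 2.96]. Speed limits (rad/s): [2.39, 2.39, 3.14, 3.14, 3.14, 3.14, 3.14].

### API

Orientations are given as a unit quaternion [w, x, y, z].
In Python, from station import bot gives the robot as it stands.
- The arm moves only by the shell command python3 -m creep 'ROWS' [FORCE]. ROWS is JSON, a list that holds one entry, the list of rows, each a list of 7 numbers: the shift along the tool's x, y, z in cm, then the turn, a rotation vector about the tool's x, y, z in rad, then the opening, from 0 (shut) to 1 (fully open). In form: [[[dx, dy, dz, wx, wy, wz, claw], ...]]. A call has 1 to 10 rows; each row is the pose to reach, as a shift and turn from the pose commanded when the call began, along the tool's axes at that moment; what a row does not reach only later rows make up. A row lasts 1/8 s, in which the tool goes at most 62.5 mm and 10.7 degrees, less where a joint would pass 70% of its speed; a pose out of reach is approached as far as the arm can. A call with a gripper value outside its range is refused whole. The fingers move at their own pace and stop on an object; FORCE is the grip in N (left out, the last holds). Time passes only in rows, so rows that repeat a pose let the fingers close. It gives the time, the measured TCP pose, the force and the opening at its end, in the units of the state.
- bot.get_obs(): the state, without advancing time (a new reading comes with each control period).
- bot.read_camera(name): name is "side" or "top"; returns (picture, depth): 480x640x3 uint8, blue, green, red; 480x640 float32, m along the optical axis (not along the pixel's ray), 0 where there is no reading.
- bot.calibration(name): a dict with "mtx" (3x3 intrinsics, pixels), "dist_coeffs" ([k1, k2, p1, p2, k3] as OpenCV has them; the pictures are not rectified), "rvec" (rotation vector, rad) and "tvec" (3), from world to camera coordinates, as OpenCV has them. Camera axes: x right, y down, z forward; pixel columns grow to the right and rows downward; lengths in m; the calibration is good to about 2 mm. A picture is of the moment at which its call begins. calibration takes no time and is no camera call.
- bot.hand_in(): hands the job in, once; it reports no verdict.
Trained networks look in the newest picture that a camera, given by its name, has taken for a name from the list of things; names that differ only in an ending like _2 or _b are one class to them, and where a whole thing is asked for, a point or a joint stands for the part that bears it (a point fixed in the world has none). Each returns a list of dicts, best first, with "p" (0 to 1); they miss things now and then, are a little off and sometimes report something else, mostly with a low value. They report only what shows in the picture. A call takes as long as a camera call. They do not tell look-alikes from the thing itself.
- bot.find_in(camera, label): "xy" ([column, row] in pixels, amid what is visible of it).
- bot.silhouettes(camera, label): "mask" (480x640 bool, what is visible of it) and "xy" ([column, row] in pixels, amid what is visible of it).
The state is a dict: "t": time; "q": joint angles; "joint_vel": joint speeds; "joint_torque": joint torques, N m; "eef_pos": TCP position; "tool_rot": TCP orientation; "contact_force": force on the tool from outside, world axes, zero at the start; "torque": the same for the moment, N m; "gripper_width": opening from 0.0 (shut) to 1.0 (fully open).
Only numpy, scipy, OpenCV 4.12 (cv2) and the standard library are available. Lean on these libraries where they do the work, as an engineer would, in place of code of your own. Each camera call takes 0.05 s, during which the arm holds its last target.

## Working session

There is one attempt and no reset: what is moved stays moved. The work goes in short steps, Python scripts to look and compute and a shell command to move; the robot and the scene stay as the last step left them, time stands still between calls to the robot, and variables do not carry over. Pictures are saved under pics/ and viewed, and the job is handed in when it is done.

```bash
ls; mkdir -p pics; python3 - <<'E'
from station import bot
import cv2
o=bot.get_obs(); print({k:(v if not hasattr(v,'__len__') else [round(float(x),4) for x in v]) for k,v in o.items()})
for c in ("side","top"):
    im,d=bot.read_camera(c); cv2.imwrite(f"pics/{c}0.png",im)
    k=bot.calibration(c); print(c,k)
E
```

```text
pics
{'t': 0.0, 'q': [-1.2191, 0.4778, 0.0224, 1.5564, -0.0115, 1.1092, -0.0831], 'joint_vel': [0.0022, 0.0012, 0.0004, -0.0012, 0.0004, 0.0005, -0.0019], 'joint_torque': [-0.0001, -59.6435, 1.6076, -28.1202, 0.0124, 0.0093, 0.0], 'eef_pos': [0.2993, 0.6044, 0.2303], 'tool_rot': [0.0005, 0.8496, 0.5274, -0.0007], 'contact_force': [0.0317, 0.0561, -0.2333], 'torque': [-0.0145, 0.04, 0.0309], 'gripper_width': 1.0010633787304533}
side {'mtx': array([[511.86270032,   0.        , 313.72022791],
       [  0.        , 511.86270032, 242.38856554],
       [  0.        ,   0.        ,   1.        ]]), 'dist_coeffs': array([0.04478891, 0.        , 0.        , 0.        , 0.        ]), 'rvec': array([ 2.20249871, -0.81804611,  0.34521249]), 'tvec': array([-0.38325387,  0.35256487,  0.90024617])}
top {'mtx': array([[457.38416615,   0.        , 323.6769119 ],
       [  0.        , 457.38416615, 242.71161219],
       [  0.        ,   0.        ,   1.        ]]), 'dist_coeffs': array([0.01733261, 0.        , 0.        , 0.        , 0.        ]), 'rvec': array([ 2.18384661, -2.12462494,  0.13755805]), 'tvec': array([0.03764392, 0.55109123, 1.08348266])}
```

View pics/side0.png

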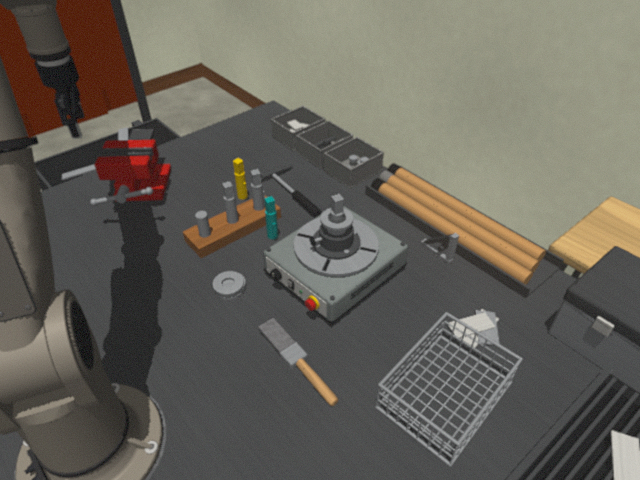

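View pics/top0.png

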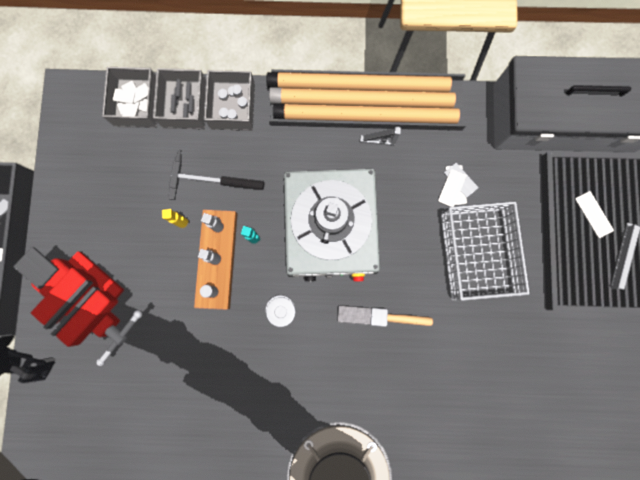

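The side view shows the weldment in the hub at about (338,210). The block holds the round pin at (203,222) and two square-topped shafts at (230,200) and (257,190). Look-alikes stand at (240,180) in yellow and (270,218) in turquoise, and the basket is at (450,385). In the top view the hub is at (332,213), the block spans (208,220) to (207,290), and the basket is at (486,252).

```bash
cat > h.py <<'E'
from station import bot
import cv2, numpy as np
def cal(c):
    k=bot.calibration(c); R,_=cv2.Rodrigues(k['rvec']); return k['mtx'],k['dist_coeffs'],R,np.ravel(k['tvec']),k['rvec']
def proj(c,P):
    K,D,R,t,rv=cal(c); return cv2.projectPoints(np.asarray(P,float).reshape(-1,1,3),rv,t,K,D)[0].reshape(-1,2)
def ray(c,uv):
    K,D,R,t,rv=cal(c); n=cv2.undistortPoints(np.asarray(uv,float).reshape(-1,1,2),K,D).reshape(-1,2)
    d=np.c_[n,np.ones(len(n))]@R; return -R.T@t,d
def onz(c,uv,z):
    o,d=ray(c,uv); return o+d*((z-o[2])/d[:,2])[:,None]
def cloud(c,depth):
    K,D,R,t,rv=cal(c); v,u=np.mgrid[:480,:640]; uv=np.c_[u.ravel(),v.ravel()].astype(float)
    o,d=ray(c,uv); return (o+d*depth.ravel()[:,None]).reshape(480,640,3)
def tri(uv1,uv2):
    o1,d1=ray('side',[uv1]);o2,d2=ray('top',[uv2]);d1=d1[0]/np.linalg.norm(d1);d2=d2[0]/np.linalg.norm(d2)
    A=np.c_[d1,-d2];s=np.linalg.lstsq(A,o2-o1,rcond=None)[0];a=o1+d1*s[0];b=o2+d2*s[1];return (a+b)/2,np.linalg.norm(a-b)
E
python3 - <<'E'
from h import *
D={}
for c in ("side","top"):
    im,d=bot.read_camera(c); cv2.imwrite(f"pics/{c}1.png",im); np.save(f"{c}.npy",d); D[c]=cloud(c,d)
    for n in ("weldment_mid","shaft_mid","plain_shaft_mid","pin_mid","hub_mouth","turntable","basket","block","flanges","brush"):
        for r in bot.find_in(c,n)[:4]:
            u,v=map(int,np.round(r['xy'])); print(c,n,round(r['p'],2),np.round(r['xy'],1),np.round(D[c][v,u],3))
s=cv2.imread("pics/side1.png"); t=cv2.imread("pics/top1.png")
cv2.imwrite("pics/crop_s1.png",cv2.resize(s[140:270,180:420],None,fx=3.3,fy=3.3,interpolation=cv2.INTER_CUBIC))
cv2.imwrite("pics/crop_t1.png",cv2.resize(t[155:305,150:390],None,fx=3.3,fy=3.3,interpolation=cv2.INTER_CUBIC))
E
```

```text
side weldment_mid 0.89 [337.5 218.1] [0.591 0.021 0.175]
side shaft_mid 0.98 [256.4 189.1] [0.576 0.304 0.096]
side shaft_mid 0.9 [268.7 215.6] [0.55  0.217 0.078]
side shaft_mid 0.6 [239.4 178.7] [0.588 0.401 0.067]
side plain_shaft_mid 0.59 [230.7 205.2] [0.5   0.302 0.086]
side pin_mid 0.52 [203.8 225.9] [0.419 0.301 0.066]
side pin_mid 0.33 [291.2 192.5] [0.703 0.327 0.01 ]
side hub_mouth 0.86 [336.3 251.7] [0.571 0.003 0.102]
side turntable 0.87 [330.2 277.4] [ 0.528 -0.026  0.076]
side basket 0.72 [440.2 390.9] [ 0.535 -0.328  0.004]
side block 0.83 [224.5 227.5] [0.471 0.302 0.029]
side flanges 0.56 [228.2 287.1] [0.372 0.137 0.023]
side brush 0.77 [293.  354.6] [ 0.37  -0.095  0.02 ]
top weldment_mid 0.61 [331.  214.3] [0.59  0.039 0.199]
top shaft_mid 0.63 [175.6 217.7] [0.593 0.402 0.083]
top shaft_mid 0.59 [249.2 233.8] [0.554 0.222 0.121]
top shaft_mid 0.51 [212.9 222.5] [0.58  0.306 0.116]
top shaft_mid 0.23 [211.2 254.1] [0.507 0.308 0.109]
top plain_shaft_mid 0.68 [211.4 255.1] [0.505 0.309 0.106]
top plain_shaft_mid 0.19 [334.7 229.5] [0.566 0.028 0.138]
top pin_mid 0.68 [208.1 292.5] [0.422 0.313 0.095]
top hub_mouth 0.7 [331.9 233. ] [0.562 0.034 0.119]
top turntable 0.97 [328.1 258.1] [0.507 0.042 0.096]
top basket 0.92 [464.  250.5] [ 0.545 -0.3    0.002]
top block 0.79 [220.7 263.7] [0.491 0.301 0.035]
top flanges 0.95 [281.2 312.6] [0.377 0.152 0.015]
top brush 0.57 [370.6 316.8] [ 0.373 -0.067  0.02 ]
top brush 0.56 [206.8 291.8] [0.422 0.317 0.09 ]
```

View pics/crop_s1.png

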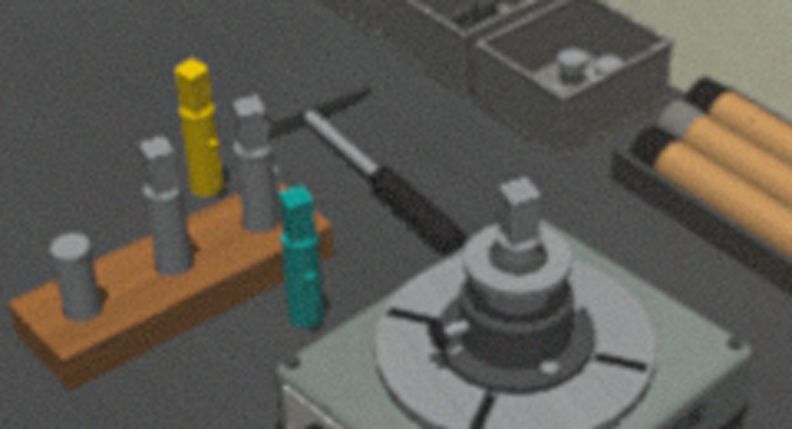

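View pics/crop_t1.png

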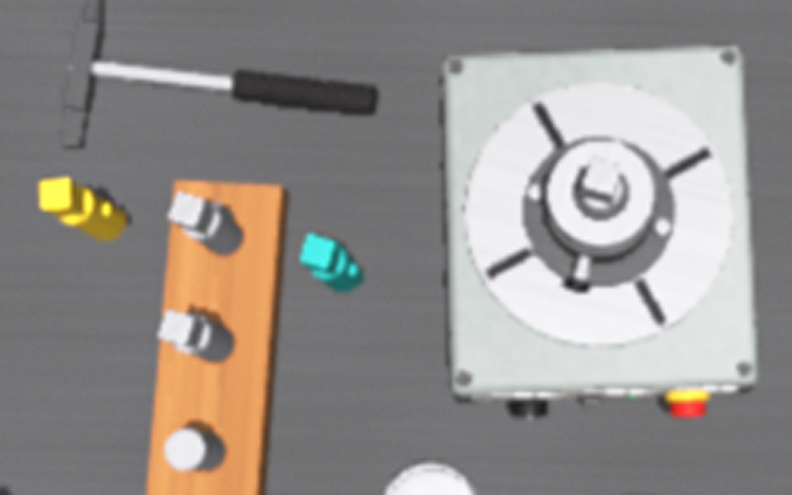

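There are four candidates: far steel shaft side (256,189), middle steel shaft side (230,205), yellow (239,179) and turquoise (269,216). Only the two steel ones can be meant, so I'll enlarge both to see which has the key.

```bash
python3 - <<'E'
from h import *
ims=[];it=[]
for i in range(8):
    ims.append(bot.read_camera('side')[0].astype(float))
m=np.mean(ims,0); 
a=m[160:235,212:282]; a=np.clip(a*1.6,0,255).astype('uint8')
cv2.imwrite("pics/crop_s2.png",cv2.resize(a,None,fx=8,fy=8,interpolation=cv2.INTER_CUBIC))
for i in range(6): it.append(bot.read_camera('top')[0].astype(float))
t=np.mean(it,0); a=t[200:280,190:260]
cv2.imwrite("pics/crop_t2.png",cv2.resize(np.clip(a*1,0,255).astype('uint8'),None,fx=7,fy=7,interpolation=cv2.INTER_CUBIC))
a=t[170:270,282:382]
cv2.imwrite("pics/crop_t3.png",cv2.resize(np.clip(a*.85,0,255).astype('uint8'),None,fx=6,fy=6,interpolation=cv2.INTER_CUBIC))
cv2.imwrite("pics/sm.png",m.astype('uint8'));cv2.imwrite("pics/tm.png",t.astype('uint8'))
print(bot.get_obs()['t'])
E
```

```text
1.9
```

View pics/crop_s2.png

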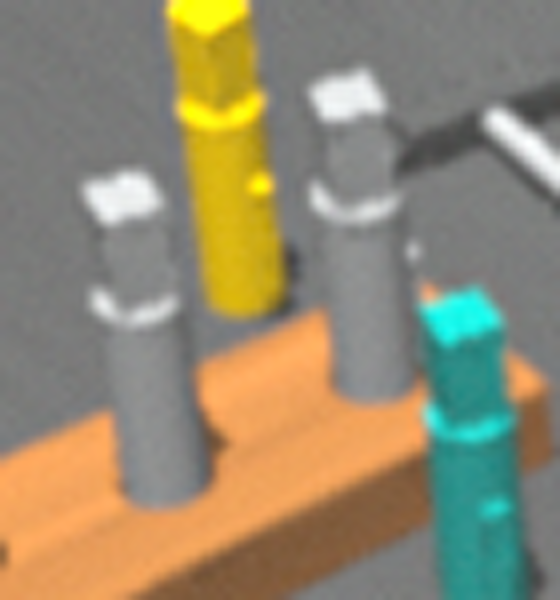

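View pics/crop_t2.png

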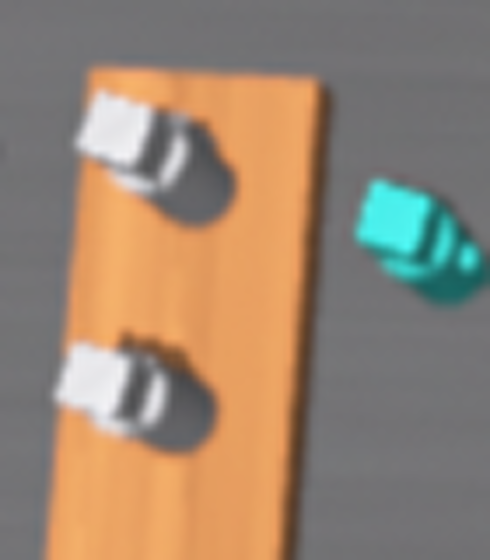

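View pics/crop_t3.png

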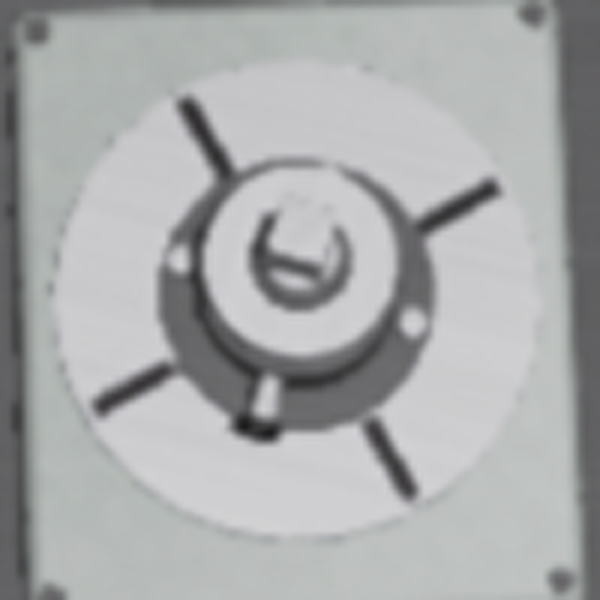

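The far steel shaft, side (256,189), has a bright nub at its right edge, near (264,191). That is the top end of a key, just as on the yellow and turquoise ones. The middle steel shaft (230,205) shows none, so the far one is the keyed shaft. Next I'll rectify both views onto the known planes to get accurate axes and angles.

```bash
cat >> h.py <<'E'
def ortho(c,img,ctr,z,half=0.04,ppm=8):
    n=int(2*half*1000*ppm/ (1)); n=int(2*half*1000*ppm)//1
    g=(np.arange(n)+.5)/n*2*half-half
    # image up = +x world, image left = +y world
    X=ctr[0]-g[:,None]+0*g[None];Y=ctr[1]-g[None]+0*g[:,None]
    uv=proj(c,np.stack([X,Y,z+0*X],-1).reshape(-1,3)).astype(np.float32).reshape(n,n,2)
    return cv2.remap(img,uv[...,0],uv[...,1],cv2.INTER_CUBIC)
E
python3 - <<'E'
from h import *
S=cv2.imread("pics/sm.png");T=cv2.imread("pics/tm.png")
C={c:cloud(c,np.load(c+".npy")) for c in("side","top")}
# heights of turntable parts
for c in C:
    P=C[c].reshape(-1,3); m=(abs(P[:,0]-.59)<.14)&(abs(P[:,1]-.025)<.14)&(P[:,2]>.04)&(P[:,2]<.3); 
    h,e=np.histogram(P[m,2],bins=np.arange(.04,.26,.004)); print(c,[(round(float(b),3),int(a)) for a,b in zip(h,e) if a>15])
# spot
print("key spot", onz('side',[[212+415/8-.44,160+250/8-.44]],.078), "shaft mids",[tri((256.4,189.1),(212.9,222.5))])
z=.142
row=[]
for c,im in(("side",S),("top",T)):
    o=ortho(c,im,(.578,.302),z,.035,5); o2=ortho(c,im,(.50,.302),z,.035,5); row.append(np.hstack([o,o2]))
cv2.imwrite("pics/or1.png",np.vstack(row)[:,:]); print(row[0].shape)
E
```

```text
side [(0.04, 164), (0.044, 153), (0.048, 205), (0.052, 213), (0.056, 240), (0.06, 198), (0.064, 196), (0.068, 293), (0.072, 1082), (0.076, 1952), (0.08, 143), (0.084, 164), (0.088, 1691), (0.092, 592), (0.096, 306), (0.1, 149), (0.104, 75), (0.108, 42), (0.112, 54), (0.116, 58), (0.12, 72), (0.124, 59), (0.128, 126), (0.132, 250), (0.156, 35), (0.16, 132), (0.164, 265), (0.168, 47), (0.172, 21), (0.176, 22), (0.18, 32), (0.184, 21), (0.192, 17), (0.196, 19), (0.2, 24), (0.208, 19), (0.212, 21), (0.216, 55)]
top [(0.044, 18), (0.048, 22), (0.052, 42), (0.056, 86), (0.06, 53), (0.064, 36), (0.068, 125), (0.072, 760), (0.076, 2838), (0.08, 730), (0.084, 59), (0.088, 1385), (0.092, 1861), (0.096, 367), (0.1, 338), (0.104, 45), (0.116, 18), (0.12, 26), (0.124, 25), (0.128, 30), (0.132, 84), (0.136, 28), (0.16, 85), (0.164, 421), (0.168, 110), (0.18, 21), (0.184, 17), (0.216, 57), (0.22, 36)]
key spot [[0.59907702 0.30556431 0.078     ]] shaft mids [(array([0.58385463, 0.31359673, 0.08639713]), np.float64(5.9871606362753136e-05))]
(350, 700, 3)
```

View pics/or1.png

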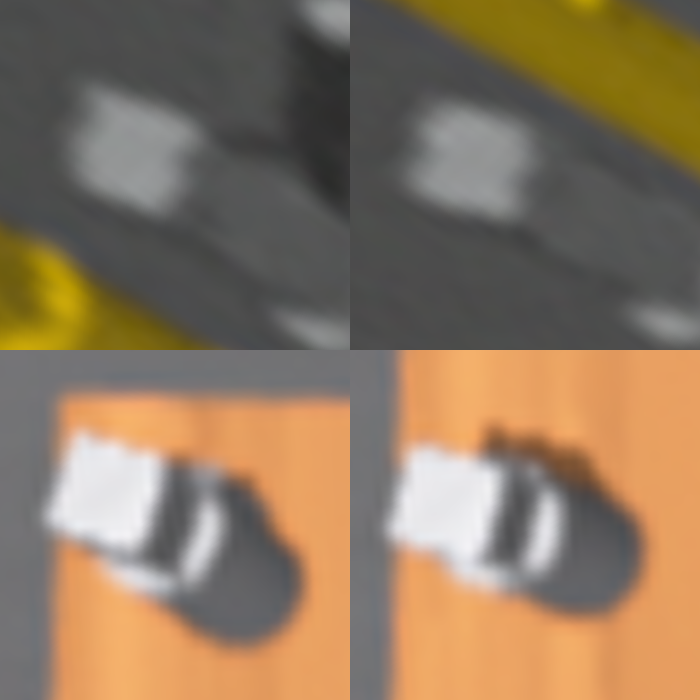

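```bash
cat >> h.py <<'E'
def square(c,img,ctr,z,half=.03,ppm=8,chan=0,side=.02):
    """fit a bright 20 mm square at height z by matching a rotated square template"""
    o=ortho(c,img,ctr,z,half,ppm)[...,chan]; b=cv2.GaussianBlur(o,(0,0),ppm*.8)
    best=None
    n=int(side*1000*ppm*1.7)
    for a in np.arange(-45,45,1.):
        t=np.zeros((n,n),np.float32)
        box=cv2.boxPoints(((n/2,n/2),(side*1000*ppm,)*2,a)); cv2.fillPoly(t,[box.astype(np.int32)],1.); t=cv2.GaussianBlur(t,(0,0),ppm*1.0)
        r=cv2.matchTemplate(b.astype(np.float32),t,cv2.TM_CCOEFF_NORMED); _,m,_,l=cv2.minMaxLoc(r)
        if best is None or m>best[0]: best=(m,a,l[0]+n/2,l[1]+n/2)
    m,a,u,v=best; N=o.shape[0]
    # image angle a (clockwise, image x=-y, image y=-x): face normal dirs in world = -a (mod 90)
    return m,-a,np.array([ctr[0]+(N/2-v)/ppm/1000,ctr[1]+(N/2-u)/ppm/1000])
E
python3 - <<'E'
from h import *
S=cv2.imread("pics/sm.png");T=cv2.imread("pics/tm.png")
for nm,ct in(("keyed",(.583,.313)),("plain",(.507,.311))):
    for c,im in(("side",S),("top",T)): print(nm,c,square(c,im,ct,.142))
for z in(.206,.210,.214,.218):
    for c,im in(("side",S),("top",T)): print("weld",z,c,square(c,im,(.59,.03),z,.035))
T2=[]
for z,h in((.132,.05),(.166,.05),(.21,.05)):
    T2.append(np.vstack([ortho("top",T,(.59,.03),z,h,2.6),ortho("side",S,(.59,.03),z,h,2.6)]))
cv2.imwrite("pics/or2.png",np.hstack(T2)); print(np.hstack(T2).shape)
# block corners / edges by silhouettes
for c in("side","top"):
  for n,z in(("block",.032),("turntable",.078),("basket",.08)):
    r=bot.silhouettes(c,n)[0]; m=r['mask'].astype('uint8'); v,u=np.nonzero(m)
    P=onz(c,np.c_[u,v],z)[:,:2].astype(np.float32)*1000; print(c,n,round(r['p'],2),cv2.minAreaRect(P))
E
```

```text
keyed side (0.9626571536064148, np.float64(-19.0), array([0.582625, 0.310125]))
keyed top (0.9440231919288635, np.float64(-18.0), array([0.584625, 0.316   ]))
plain side (0.9521757364273071, np.float64(-14.0), array([0.502625, 0.3125  ]))
plain top (0.9258195161819458, np.float64(-18.0), array([0.50375, 0.318  ]))
weld 0.206 side (0.9435015916824341, np.float64(-14.0), array([0.608  , 0.04475]))
weld 0.206 top (0.4742741286754608, np.float64(42.0), array([0.572   , 0.019375]))
weld 0.21 side (0.9740703105926514, np.float64(-14.0), array([0.60575 , 0.041125]))
weld 0.21 top (0.46720534563064575, np.float64(42.0), array([0.572, 0.019]))
weld 0.214 side (0.9751462936401367, np.float64(-14.0), array([0.60225, 0.0375 ]))
weld 0.214 top (0.45745787024497986, np.float64(-42.0), array([0.572   , 0.018625]))
weld 0.218 side (0.9760082364082336, np.float64(-14.0), array([0.59875, 0.03375]))
weld 0.218 top (0.44992679357528687, np.float64(-12.0), array([0.59975 , 0.036125]))
(520, 780, 3)
side block 0.85 ((496.0780944824219, 297.3259582519531), (110.57292175292969, 250.20558166503906), 89.02392578125)
side turntable 0.73 ((577.42578125, 12.347076416015625), (287.0343933105469, 254.3950653076172), 3.192558526992798)
side basket 0.95 ((519.5626831054688, -344.3878173828125), (258.38604736328125, 170.9509735107422), 6.081721782684326)
top block 0.55 ((505.0083312988281, 313.8976745605469), (88.22459411621094, 244.6713409423828), 88.4482192993164)
top turntable 0.69 ((588.3707885742188, 35.90985107421875), (266.8908996582031, 220.5468292236328), 3.6292240619659424)
top basket 0.9 ((536.9224243164062, -322.0617370605469), (218.88845825195312, 180.83885192871094), 6.818535804748535)
```

View pics/or2.png

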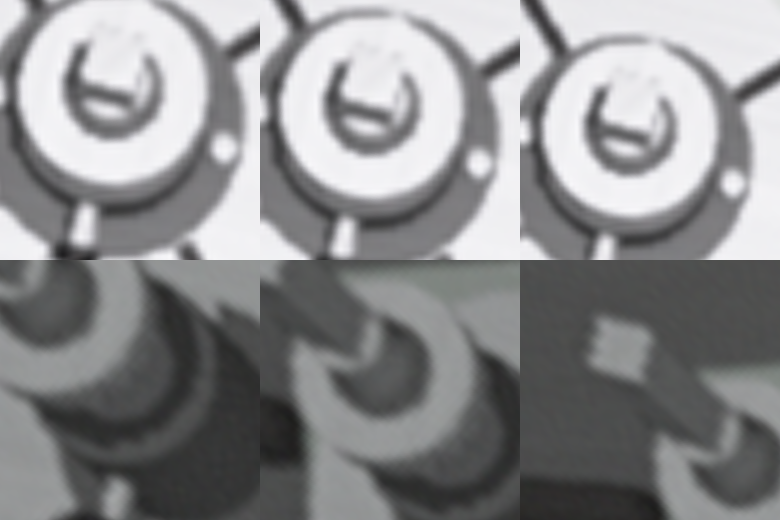

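```bash
cat >> h.py <<'E'
from scipy.spatial.transform import Rotation as Ro
def pose():
    o=bot.get_obs(); q=o['tool_rot']; return np.array(o['eef_pos']),Ro.from_quat([q[1],q[2],q[3],q[0]])
def down(yaw): # tool z down, tool x at yaw (deg)
    y=np.radians(yaw); x=np.array([np.cos(y),np.sin(y),0]); z=np.array([0,0,-1.]); return Ro.from_matrix(np.c_[x,np.cross(z,x),z])
def togo(p,yaw,p0=None,R0=None):
    a,b=pose(); 
    if p0 is not None:a,b=np.array(p0),R0
    s=b.inv().apply(np.array(p)-a)*100; w=(b.inv()*down(yaw)).as_rotvec(); 
    print("row shift cm",np.round(s,2),"turn",np.round(w,3)); return s,w
def st():
    o=bot.get_obs(); a,b=pose(); x=b.as_matrix()
    print("t",round(o['t'],2),"pos",np.round(a,4),"yaw",round(np.degrees(np.arctan2(x[1,0],x[0,0])),2),"z",np.round(x[:,2],3),"F",np.round(o['contact_force'],1),"M",np.round(o['torque'],2),"w",round(o['gripper_width'],3),"q",np.round(o['q'],2))
E
python3 - <<'E'
from h import *
st()
for z in(.105,.112,.12): print(onz('top',[[326,236]],z)-[.6,.037,0])
togo((.60,.035,.29),-15)
E
```

```text
t 2.2 pos [0.2996 0.6049 0.2313] yaw 63.65 z [-0.  0. -1.] F [ 1.  -0.6 -0.7] M [ 0.05 -0.03  0.03] w 0.998 q [-1.22  0.48  0.02  1.56 -0.01  1.11 -0.08]
[[-0.04345108  0.01066989  0.105     ]]
[[-0.0444616   0.01068296  0.112     ]]
[[-0.04561648  0.01069789  0.12      ]]
row shift cm [-37.73  52.22  -5.87] turn [-0.    -0.     1.373]
```

```bash
python3 -m creep '[[[0,0,-5.5,0,0,0,0.7],[-37.7,52.2,-5.9,0,0,1.373,0.7],[-37.7,52.2,-5.9,0,0,1.373,0.7],[-37.7,52.2,-5.9,0,0,1.373,0.7],[-37.7,52.2,-5.9,0,0,1.373,0.7],[-37.7,52.2,-5.9,0,0,1.373,0.7],[-37.7,52.2,-5.9,0,0,1.373,0.7],[-37.7,52.2,-5.9,0,0,1.373,0.7],[-37.7,52.2,-5.9,0,0,1.373,0.7],[-37.7,52.2,-5.9,0,0,1.373,0.7]]]' 30; python3 -c "
from h import *
st(); togo((.60,.035,.29),-15)"
```

```text
t: 3.45
eef_pos: [0.5628, 0.1058, 0.2902]
tool_rot: [-0.0, 0.991, -0.131, 0.0]
contact_force: [1.6, 1.1, 0.2]
gripper_width: 0.698
t 3.45 pos [0.5628 0.1058 0.2902] yaw -15.02 z [ 0.001  0.001 -1.   ] F [1.6 1.1 0.2] M [ 0.03 -0.05  0.02] w 0.698 q [-0.7   0.27  0.5   1.76 -0.14  1.14 -0.42]
row shift cm [5.43 5.88 0.02] turn [-0.001 -0.001 -0.   ]
```

```bash
python3 -m creep '[[[5.4,5.9,0,0,0,0,0.7],[5.4,5.9,0,0,0,0,0.7],[5.4,5.9,0,0,0,0,0.7]]]'; python3 - <<'E'
from h import *
st(); togo((.60,.035,.29),-15)
for c in("side","top"):
    im,d=bot.read_camera(c); cv2.imwrite(f"pics/{c}2.png",im); np.save(c+"2.npy",d)
    a=im[100:260,260:420] if c=="side" else im[130:290,250:410]
    cv2.imwrite(f"pics/{c}2c.png",cv2.resize(a,None,fx=3.5,fy=3.5,interpolation=cv2.INTER_CUBIC))
p,R=pose(); st()
for c in("side","top"): print(c,proj(c,[p]), proj(c,[p-[0,0,.09]]))
E
```

```text
t: 3.82
eef_pos: [0.599, 0.0355, 0.2897]
tool_rot: [0.0, 0.991, -0.132, -0.0]
contact_force: [-0.6, 1.0, -0.5]
gripper_width: 0.704
t 3.83 pos [0.599  0.0355 0.2897] yaw -15.15 z [-0. -0. -1.] F [-0.6  1.  -0.5] M [-0.03 -0.03 -0.05] w 0.704 q [-0.57  0.33  0.53  1.7  -0.18  1.16 -0.26]
row shift cm [ 0.11  0.02 -0.03] turn [ 0.     0.    -0.003]
t 3.92 pos [0.5984 0.0386 0.2895] yaw -14.88 z [-0.001  0.001 -1.   ] F [ 0.4  0.1 -0. ] M [ 0.06 -0.01 -0.01] w 0.7 q [-0.57  0.33  0.52  1.7  -0.18  1.16 -0.26]
side [[336.18993969 167.42278735]] [[335.18644635 203.30649534]]
top [[331.89822776 200.62467769]] [[331.10552301 210.01573123]]
```

View pics/side2c.png

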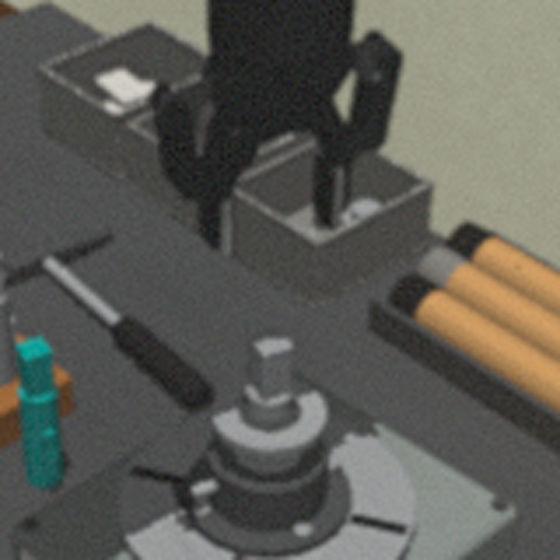

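View pics/top2c.png

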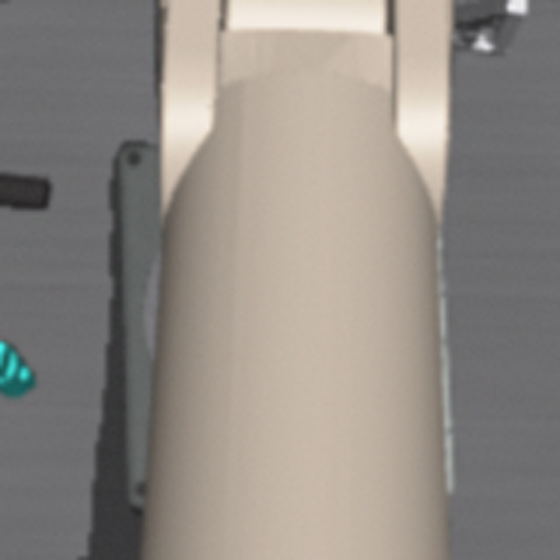

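The measured pose is noisy by 1–3 mm. In the side view the fingertips, at crop (212,240) and (325,215), straddle the square's line at crop (273,345), while the arm hides the top view. I'll descend and close gently.

```bash
python3 -m creep '[[[0,0,5,0,0,0,0.7],[0,0,10.5,0,0,0,0.7],[0,0,10.5,0,0,0,0.7],[0,0,10.5,0,0,0,0.7]]]' 30; python3 - <<'E'
from h import *
P=[]
for i in range(6):
    im,d=bot.read_camera("side"); P.append(pose()[0])
print(np.mean(P,0),np.std(P,0)); st()
cv2.imwrite("pics/s3c.png",cv2.resize(im[130:260,270:400],None,fx=4.5,fy=4.5,interpolation=cv2.INTER_CUBIC))
p=np.mean(P,0)
print(proj("side",[p,p+[0,0,.035]]))
E
```

```text
t: 4.42
eef_pos: [0.5998, 0.0378, 0.1867]
tool_rot: [-0.001, 0.992, -0.13, 0.001]
contact_force: [0.5, 0.5, 0.6]
gripper_width: 0.699
[0.60016298 0.03691993 0.18694968] [0.00031356 0.0002909  0.00045976]
t 4.72 pos [0.5997 0.0366 0.1862] yaw -15.01 z [ 0.002  0.001 -1.   ] F [ 0.3 -0.6 -0.6] M [-0.01 -0.   -0.05] w 0.7 q [-0.54  0.43  0.49  1.81 -0.24  0.95 -0.2 ]
[[336.21016311 208.02665002]
 [336.60501477 194.80249847]]
```

View pics/s3c.png

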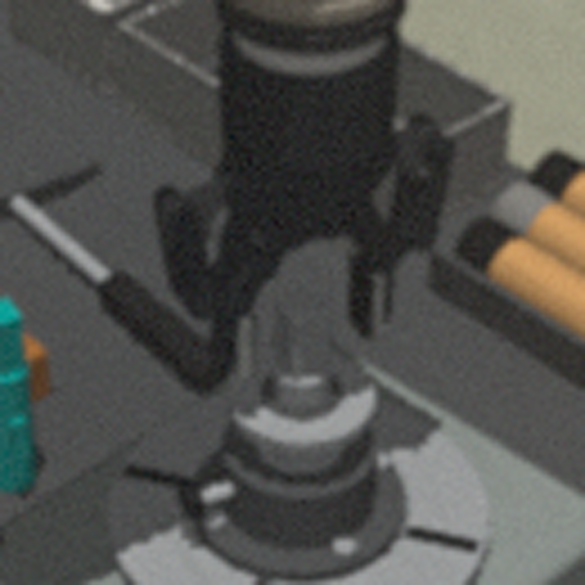

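```bash
python3 -m creep '[[[0,0.2,0.2,0,0,0,0.7],[0,0.2,0.2,0,0,0,0.3],[0,0.2,0.2,0,0,0,0.2],[0,0.2,0.2,0,0,0,0.1],[0,0.2,0.2,0,0,0,0.1],[0,0.2,0.2,0,0,0,0.1]]]' 30; python3 - <<'E'
from h import *
P=[];F=[]
for i in range(6):
    im,d=bot.read_camera("side"); P.append(pose()[0]); F.append(np.r_[bot.get_obs()['contact_force'],bot.get_obs()['torque']])
print(np.mean(P,0),np.round(np.mean(F,0),2)); st()
E
```

```text
t: 5.48
eef_pos: [0.5986, 0.0344, 0.1829]
tool_rot: [-0.0, 0.991, -0.131, 0.0]
contact_force: [0.3, -1.2, -0.1]
gripper_width: 0.23
[0.59856521 0.03444308 0.18289252] [ 1.11 -0.32  1.07 -0.17 -0.24 -0.  ]
t 5.78 pos [0.5986 0.0344 0.1829] yaw -15.02 z [ 0. -0. -1.] F [ 1.1 -0.2  1. ] M [-0.18 -0.25  0.04] w 0.23 q [-0.53  0.43  0.49  1.82 -0.25  0.95 -0.2 ]
```

```bash
cat > av.py <<'E'
from h import *
def av(n=4,cam="side"):
    P=[];F=[];Y=[]
    for i in range(n):
        im,d=bot.read_camera(cam); p,R=pose(); P.append(p); o=bot.get_obs(); F.append(np.r_[o['contact_force'],o['torque']]); m=R.as_matrix(); Y.append(np.degrees(np.arctan2(m[1,0],m[0,0])))
    print("t",round(o['t'],2),"P",np.round(np.mean(P,0),4),"yaw",round(np.mean(Y),2),"z",np.round(m[:,2],3),"F,M",np.round(np.mean(F,0),2),"w",round(o['gripper_width'],3)); return im
if __name__=="__main__": av()
E
python3 -m creep '[[[0,0,0,0,0,0,0],[0,0.1,0,0,0,0,0],[0,0.25,0,0,0,0,0],[0,0.25,0,0,0,0,0]]]' 70;python3 av.py
python3 -m creep '[[[0,-0.25,0,0,0,0,0],[0,-0.5,0,0,0,0,0],[0,-0.5,0,0,0,0,0]]]' ;python3 av.py
```

```text
t: 6.28
eef_pos: [0.5982, 0.0334, 0.183]
tool_rot: [-0.001, 0.991, -0.13, 0.0]
contact_force: [2.9, 3.9, 0.8]
gripper_width: 0.223
t 6.47 P [0.5981 0.0333 0.183 ] yaw -14.96 z [ 0.001  0.001 -1.   ] F,M [ 1.76  4.64  1.73  1.38 -0.7   0.04] w 0.226
t: 6.85
eef_pos: [0.5986, 0.0348, 0.1825]
tool_rot: [0.001, 0.991, -0.131, -0.0]
contact_force: [0.6, -3.1, 1.6]
gripper_width: 0.22
t 7.05 P [0.5986 0.0351 0.1826] yaw -15.09 z [-0.001 -0.001 -1.   ] F,M [ 0.26 -4.29  1.88 -1.39 -0.09 -0.01] w 0.226
```

```bash

python3 -m creep '[[[0.25,0.25,0,0,0,0,0],[0.25,0.25,0,0,0,0,0],[0.25,0.25,0,0,0,0,0]]]' ;python3 av.py
python3 -m creep '[[[-0.25,0,0,0,0,0,0],[-0.5,0,0,0,0,0,0],[-0.5,0,0,0,0,0,0]]]' ;python3 av.py
```

```text
t: 7.42
eef_pos: [0.5994, 0.0348, 0.1821]
tool_rot: [-0.0, 0.991, -0.13, -0.002]
contact_force: [-5.4, 1.0, 1.8]
gripper_width: 0.227
t 7.62 P [0.5998 0.0347 0.1823] yaw -14.97 z [-0.001  0.001 -1.   ] F,M [-4.9   0.35  1.77  0.13  1.42  0.  ] w 0.221
t: 8.0
eef_pos: [0.5981, 0.035, 0.1838]
tool_rot: [-0.0, 0.991, -0.131, 0.003]
contact_force: [3.2, -0.9, 0.3]
gripper_width: 0.22
t 8.2 P [0.5979 0.035  0.1837] yaw -15.02 z [ 0.004 -0.    -1.   ] F,M [ 5.03 -1.21  1.02 -0.38 -1.56 -0.01] w 0.224
```

```bash

python3 -m creep '[[[0.25,0,0,0,0,0.1,0],[0.25,0,0,0,0,0.15,0],[0.25,0,0,0,0,0.15,0]]]' ;python3 av.py
python3 -m creep '[[[0,0,0,0,0,-0.15,0],[0,0,0,0,0,-0.3,0],[0,0,0,0,0,-0.3,0]]]' ;python3 av.py
```

```text
t: 8.57
eef_pos: [0.5987, 0.0355, 0.1833]
tool_rot: [-0.0, 0.979, -0.203, 0.0]
contact_force: [1.1, 1.1, 4.9]
gripper_width: 0.222
t 8.78 P [0.5987 0.0355 0.1833] yaw -23.4 z [ 0.001  0.001 -1.   ] F,M [ 1.36  1.14  4.84  0.1  -0.3   1.01] w 0.223
t: 9.15
eef_pos: [0.5986, 0.0334, 0.1828]
tool_rot: [0.0, 0.998, -0.058, 0.0]
contact_force: [3.7, -3.4, -0.0]
gripper_width: 0.224
t 9.35 P [0.5986 0.0334 0.1828] yaw -6.65 z [ 0.001 -0.001 -1.   ] F,M [ 3.39 -4.02  0.15 -0.93 -0.9  -0.33] w 0.225
```

```bash

python3 -m creep '[[[0,0,0,0,0,0.137,0],[0,0,-2,0,0,0.137,0],[0,0,-5,0,0,0.137,0],[0,0,-10,0,0,0.137,0],[0,0,-10,0,0,0.137,0],[0,0,-10,0,0,0.137,0]]]' 90; python3 - <<'E'
from av import *
im=av(); cv2.imwrite("pics/s4.png",im); t,_=bot.read_camera("top"); cv2.imwrite("pics/t4.png",t)
E
```

```text
t: 10.1
eef_pos: [0.5962, 0.0354, 0.2803]
tool_rot: [0.0, 0.992, -0.124, -0.003]
contact_force: [-0.1, 0.8, -7.9]
gripper_width: 0.219
t 10.3 P [0.5965 0.035  0.2802] yaw -14.25 z [-0.004 -0.001 -1.   ] F,M [ 0.19  0.22 -7.36 -0.02  0.02 -0.02] w 0.222
```

View pics/s4.png

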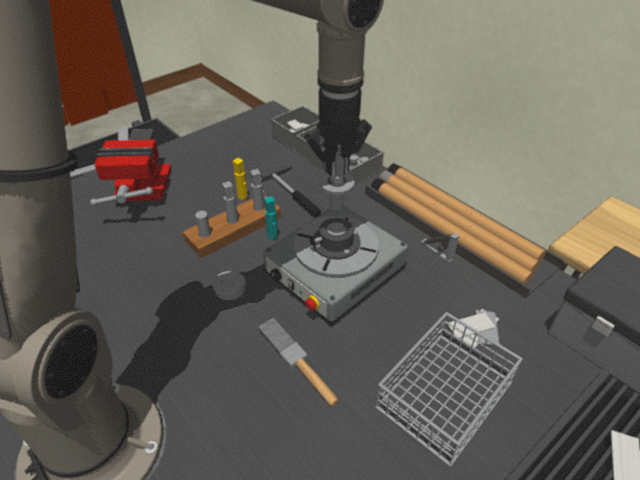

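The weldment is out of the hub at side (338,195), with about 7.4 N on the wrist. The basket's rim corners are near (448,315), (521,358), (450,462) and (378,402).

```bash
python3 - <<'E'
from h import *
a=onz('side',[[448,315],[521,358],[450,441],[378,388]],.08); print(np.round(a,3), a.mean(0))
b=onz('side',[[450,463],[379,407]],.0); print(np.round(b,3))
im=cv2.imread("pics/s4.png"); cv2.imwrite("pics/s4c.png",cv2.resize(im[300:480,360:540],None,fx=3.3,fy=3.3))
c=np.array([.535,-.325]); 
for yaw in(2,6,10):
    y=np.radians(yaw);X=np.array([np.cos(y),np.sin(y)]);Y=np.array([-X[1],X[0]])
    for z in (.0,.08): print(yaw,z,[proj('side',[[*(c+sx*.11*X+sy*.08*Y),z]])[0].round(0).tolist() for sx,sy in((1,1),(1,-1),(-1,-1),(-1,1))])
E
```

```text
[[ 0.632 -0.254  0.08 ]
 [ 0.653 -0.401  0.08 ]
 [ 0.433 -0.416  0.08 ]
 [ 0.414 -0.277  0.08 ]] [ 0.53325271 -0.33684768  0.08      ]
[[ 0.444 -0.424  0.   ]
 [ 0.427 -0.276  0.   ]]
2 0.0 [[439.0, 333.0], [508.0, 384.0], [437.0, 462.0], [367.0, 398.0]]
2 0.08 [[446.0, 309.0], [519.0, 360.0], [444.0, 440.0], [370.0, 375.0]]
6 0.0 [[435.0, 333.0], [506.0, 380.0], [442.0, 463.0], [368.0, 403.0]]
6 0.08 [[441.0, 308.0], [517.0, 355.0], [450.0, 441.0], [371.0, 379.0]]
10 0.0 [[430.0, 332.0], [504.0, 375.0], [448.0, 464.0], [370.0, 408.0]]
10 0.08 [[436.0, 308.0], [514.0, 351.0], [457.0, 441.0], [373.0, 384.0]]
```

View pics/s4c.png

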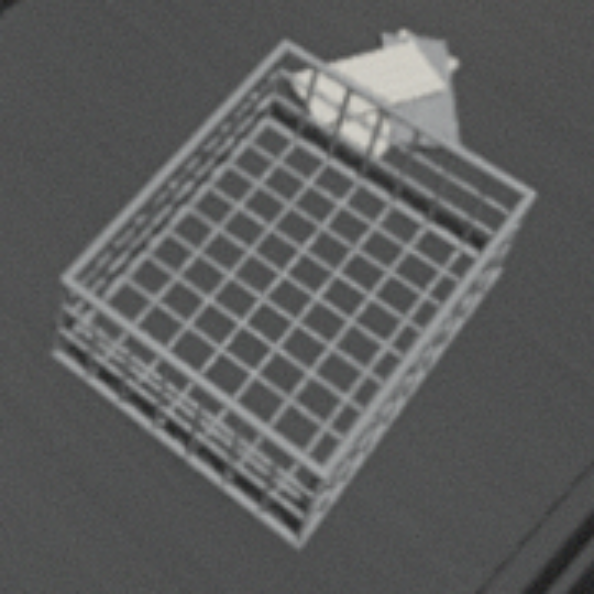

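```bash

python3 -m creep '[[[3.1,37.4,0,0,0,0,0],[3.1,37.4,0,0,0,0,0],[3.1,37.4,0,0,0,0,0],[3.1,37.4,0,0,0,0,0],[3.1,37.4,0,0,0,0,0],[3.1,37.4,0,0,0,0,0],[3.1,37.4,0,0,0,0,0],[3.1,37.4,7,0,0,0,0],[3.1,37.4,10,0,0,0,0],[3.1,37.4,10,0,0,0,0]]]'; python3 - <<'E'
from av import *
im=av(3); cv2.imwrite("pics/s5.png",im); t,_=bot.read_camera("top"); cv2.imwrite("pics/t5.png",t)
E
```

```text
t: 11.6
eef_pos: [0.5342, -0.3333, 0.1791]
tool_rot: [-0.001, 0.992, -0.124, -0.004]
contact_force: [-0.6, -0.2, -6.2]
gripper_width: 0.222
t 11.75 P [ 0.5367 -0.3357  0.1835] yaw -14.26 z [ 0.003 -0.002 -1.   ] F,M [ 0.51 -0.11 -6.43 -0.06 -0.07  0.  ] w 0.216
```

View pics/s5.png

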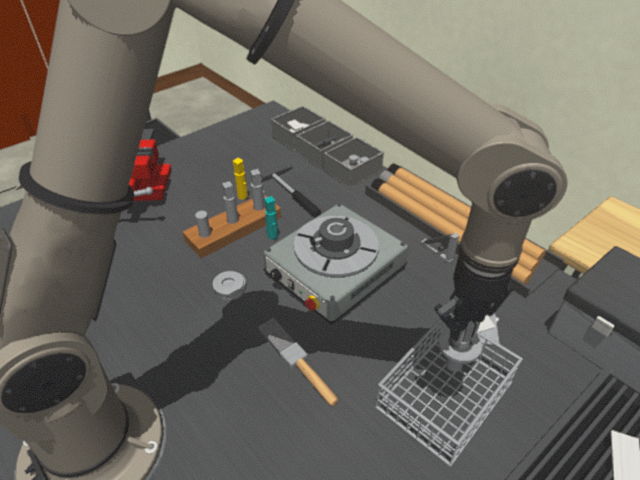

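View pics/t5.png

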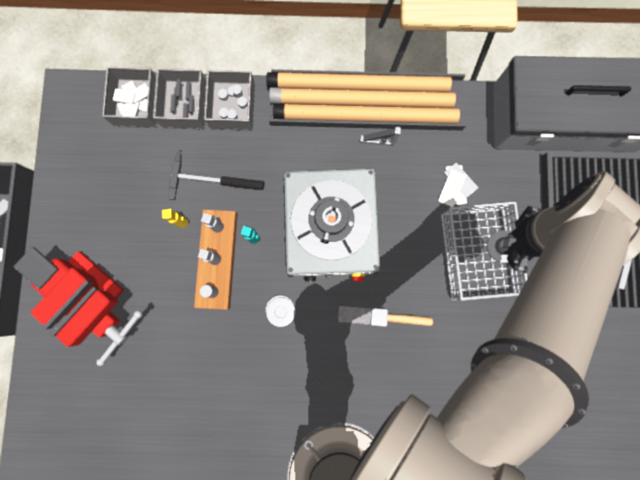

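The weldment hangs over the basket: side (460,352), top flange (501,245). I'll lower it and let go.

```bash

python3 -m creep '[[[0,0,4,0,0,0,0],[0,0,8,0,0,0,0],[0,0,8,0,0,0,0],[0,0,8,0,0,0,0.6],[0,0,8,0,0,0,0.7],[0,0,8,0,0,0,0.7],[0,0,8,0,0,0,0.7],[0,0,4,0,0,0,0.7],[0,0,-4,0,0,0,0.7],[0,0,-10,0,0,0,0.7]]]'; python3 - <<'E'
from av import *
im=av(3); cv2.imwrite("pics/s6.png",im)
it=[bot.read_camera("top")[0].astype(float) for i in range(4)]; t=np.mean(it,0).astype('uint8'); cv2.imwrite("pics/t6.png",t)
cv2.imwrite("pics/t6c.png",np.hstack([cv2.resize(t[175:255,290:370],None,fx=5,fy=5,interpolation=cv2.INTER_CUBIC),cv2.resize(t[190:310,430:550],(400,400),interpolation=cv2.INTER_CUBIC)]))
E
```

```text
t: 13.05
eef_pos: [0.5359, -0.3355, 0.2697]
tool_rot: [0.0, 0.992, -0.124, -0.0]
contact_force: [1.6, 0.3, 0.2]
gripper_width: 0.693
t 13.2 P [ 0.5386 -0.3381  0.2756] yaw -14.31 z [ 0.007 -0.003 -1.   ] F,M [ 1.21 -1.17  1.81 -0.06 -0.05  0.03] w 0.698
```

View pics/s6.png

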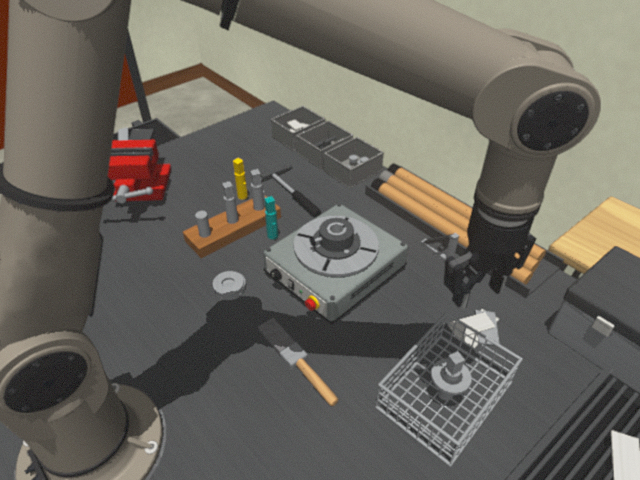

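View pics/t6c.png

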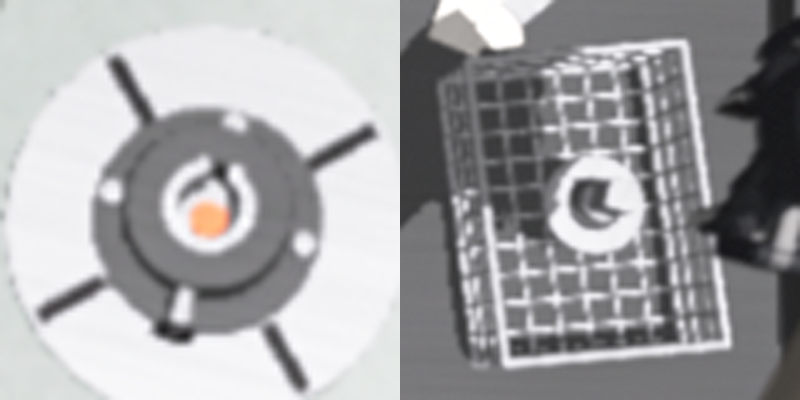

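The weldment stands upright in the basket at side (452,375), clear of the walls. The hub is now empty, with its keyway at top crop (222,170), pointing away from the robot and opposite the knob at (183,305). On to the keyed shaft.

```bash
python3 - <<'E'
from av import *
av(2); togo((.5825,.310,.22),-19)
t=cv2.imread("pics/t6.png")
a=onz('top',[[334.4,209],[331.8,216],[290+235/5,175+122/5],[290+110/5,175+190/5],[290+303/5,175+243/5],[290+183/5,175+300/5]],.133)
print(np.round(a,4)); c=a[1]
for z in(.133,.120,.105,.1):
    b=onz('top',[[290+209/5,175+201/5]],.133)[0]; 
o=ortho("top",t,(.599,.037),.133,.045,6); cv2.imwrite("pics/or6.png",o)
E
```

```text
t 13.5 P [ 0.5356 -0.3349  0.2661] yaw -14.26 z [-0.003  0.001 -1.   ] F,M [ 0.42 -0.39 -0.76  0.02  0.01 -0.04] w 0.696
row shift cm [-11.33 -63.67   4.67] turn [-0.     0.003  0.083]
[[ 0.6144  0.0305  0.133 ]
 [ 0.5983  0.0359  0.133 ]
 [ 0.6367  0.0251  0.133 ]
 [ 0.6039  0.0806  0.133 ]
 [ 0.5821 -0.0067  0.133 ]
 [ 0.5548  0.0464  0.133 ]]
```

View pics/or6.png

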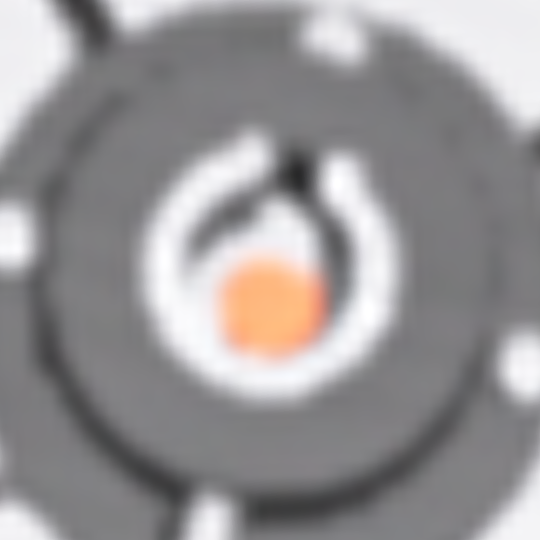

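```bash

python3 -m creep '[[[-5,-28,0,0,0,0,0.7],[-5,-28,0,0,0,0,0.7],[-5,-28,0,0,0,0,0.7],[-5,-28,0,0,0,0,0.7],[-5,-28,0,0,0,0,0.7],[-11.3,-63.7,0,0,0,0.083,0.6],[-11.3,-63.7,0,0,0,0.083,0.6],[-11.3,-63.7,0,0,0,0.083,0.6],[-11.3,-63.7,0,0,0,0.083,0.6],[-11.3,-63.7,0,0,0,0.083,0.6]]]'; python3 - <<'E'
from av import *
av(2); togo((.5825,.310,.22),-19)
E
```

```text
t: 14.75
eef_pos: [0.5796, 0.2615, 0.2668]
tool_rot: [0.001, 0.986, -0.165, -0.001]
contact_force: [-0.0, -0.2, 0.5]
gripper_width: 0.601
t 14.85 P [0.5778 0.2716 0.2657] yaw -18.34 z [-0.003  0.002 -1.   ] F,M [-1.01  4.94 -0.09  0.29  0.02  0.01] w 0.604
row shift cm [-0.79 -3.97  4.56] turn [-0.001  0.003  0.012]
```

```bash

python3 -m creep '[[[-0.8,-3.8,0,0,0,0.01,0.6],[-0.8,-3.8,4.5,0,0,0.01,0.6],[-0.8,-3.8,4.5,0,0,0.01,0.6],[-0.8,-3.8,4.5,0,0,0.01,0.6]]]'; python3 - <<'E'
from av import *
im=av(4); togo((.5825,.310,.22),-19)
cv2.imwrite("pics/s7c.png",cv2.resize(im[110:250,190:330],None,fx=4,fy=4,interpolation=cv2.INTER_CUBIC))
E
```

```text
t: 15.35
eef_pos: [0.5854, 0.2974, 0.2235]
tool_rot: [0.0, 0.985, -0.171, 0.0]
contact_force: [0.6, 0.3, 0.6]
gripper_width: 0.603
t 15.55 P [0.5858 0.2978 0.2244] yaw -19.66 z [ 0.002  0.001 -1.   ] F,M [ 0.1   0.29  0.45  0.   -0.   -0.  ] w 0.603
row shift cm [-0.7  -1.02  0.44] turn [-0.002 -0.001 -0.011]
```

View pics/s7c.png

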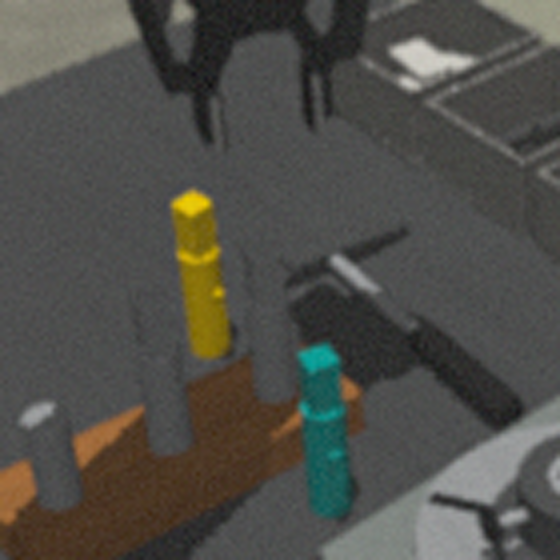

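```bash

python3 -m creep '[[[-0.7,-1.0,0.4,0,0,-0.011,0.6],[-0.7,-1.0,0.4,0,0,-0.011,0.6],[-0.7,-1.0,5,0,0,-0.011,0.6],[-0.7,-1.0,5,0,0,-0.011,0.6]]]'; python3 - <<'E'
from av import *
im=av(4); togo((.5825,.310,.107),-19)
cv2.imwrite("pics/s8c.png",cv2.resize(im[110:250,190:330],None,fx=4,fy=4,interpolation=cv2.INTER_CUBIC))
E
```

```text
t: 16.05
eef_pos: [0.579, 0.3093, 0.1697]
tool_rot: [0.002, 0.986, -0.164, -0.003]
contact_force: [-0.5, 0.5, 0.2]
gripper_width: 0.599
t 16.25 P [0.5818 0.3101 0.1735] yaw -18.97 z [ 0.002  0.001 -1.   ] F,M [ 0.38 -0.1   0.75 -0.01  0.    0.  ] w 0.602
row shift cm [-0.01  0.05  6.76] turn [-0.002 -0.002  0.   ]
```

View pics/s8c.png

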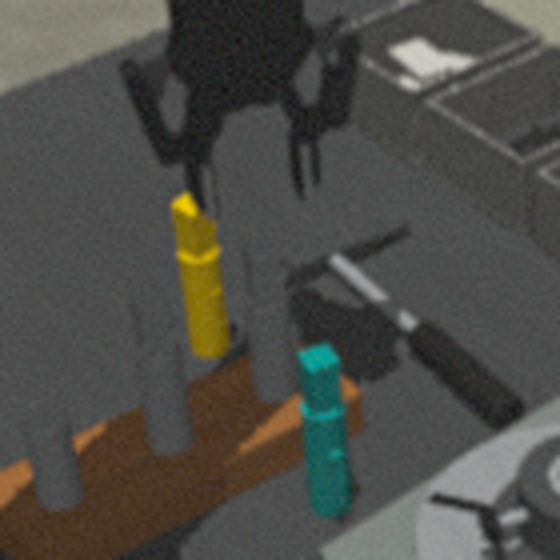

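```bash

python3 -m creep '[[[0.1,0,3,0,0,0,0.6],[0.1,0,6.6,0,0,0,0.6],[0.1,0,6.6,0,0,0,0.6],[0.1,0,6.6,0,0,0,0.3],[0.1,0,6.6,0,0,0,0.2],[0.1,0,6.6,0,0,0,0.1],[0.1,0,6.6,0,0,0,0.1],[0.1,0,6.6,0,0,0,0.1]]]' 30; python3 - <<'E'
from av import *
im=av(4)
cv2.imwrite("pics/s9c.png",cv2.resize(im[110:250,190:330],None,fx=4,fy=4,interpolation=cv2.INTER_CUBIC))
E
```

```text
t: 17.25
eef_pos: [0.5839, 0.3104, 0.1092]
tool_rot: [-0.001, 0.986, -0.165, 0.001]
contact_force: [-0.3, 0.3, 6.6]
gripper_width: 0.234
t 17.45 P [0.5839 0.3104 0.1092] yaw -18.97 z [ 0.003  0.002 -1.   ] F,M [-0.78  0.    6.21 -0.04  0.25 -0.02] w 0.231
```

View pics/s9c.png

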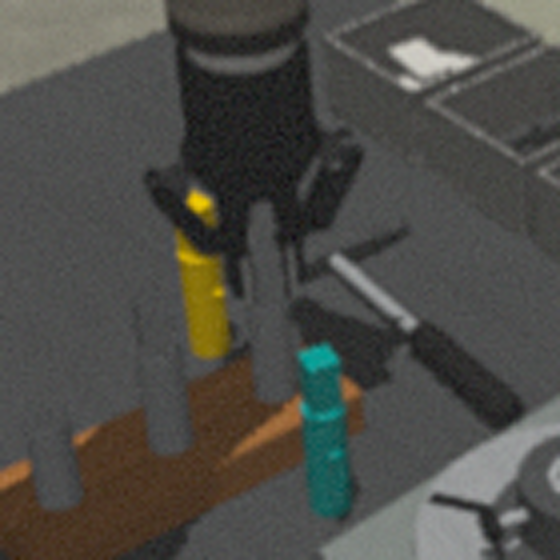

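```bash

python3 -m creep '[[[0,0,0,0,0,0,0],[0,0,0,0,0,0,0],[0,0,-2,0,0,0,0],[0,0,-7,0,0,0,0],[0,0,-13,0,0,0,0],[0,0,-15,0,0,0,0],[0,0,-15,0,0,0,0]]]' 90; python3 - <<'E'
from av import *
im=av(4); togo((.5988,.0345,.25),-15)
cv2.imwrite("pics/s10c.png",cv2.resize(im[70:250,190:350],None,fx=3.3,fy=3.3,interpolation=cv2.INTER_CUBIC))
E
```

```text
t: 18.32
eef_pos: [0.5831, 0.3098, 0.2593]
tool_rot: [-0.001, 0.986, -0.165, 0.001]
contact_force: [-0.7, 0.1, -5.8]
gripper_width: 0.222
t 18.52 P [0.5815 0.3093 0.2557] yaw -18.96 z [-0.003 -0.002 -1.   ] F,M [ 0.2  -0.24 -5.88 -0.02  0.01 -0.02] w 0.219
row shift cm [10.59 25.41  0.53] turn [ 0.003  0.003 -0.069]
```

View pics/s10c.png

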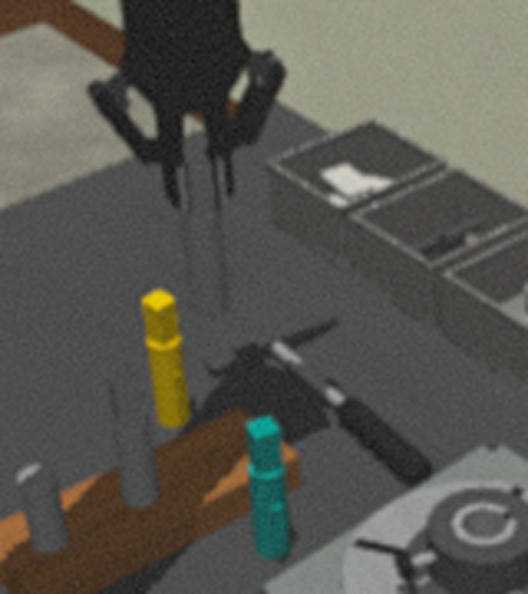

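The keyed shaft is lifted, at crop (205,250), with about 5.6 N on the wrist. Next I'll carry it over the hub.

```bash

python3 -m creep '[[[10.6,25.4,0,0,0,-0.069,0],[10.6,25.4,0,0,0,-0.069,0],[10.6,25.4,0,0,0,-0.069,0],[10.6,25.4,0,0,0,-0.069,0],[10.6,25.4,0,0,0,-0.069,0],[10.6,25.4,0,0,0,-0.069,0],[10.6,25.4,0,0,0,-0.069,0]]]'; python3 - <<'E'
from av import *
im=av(2); im=av(4); togo((.5988,.0345,.25),-15)
cv2.imwrite("pics/s11c.png",cv2.resize(im[110:280,260:420],None,fx=3.5,fy=3.5,interpolation=cv2.INTER_CUBIC))
E
```

```text
t: 19.4
eef_pos: [0.5997, 0.0362, 0.2557]
tool_rot: [-0.0, 0.992, -0.13, -0.001]
contact_force: [-0.1, 1.2, -5.3]
gripper_width: 0.215
t 19.5 P [0.5999 0.0368 0.256 ] yaw -14.88 z [-0.001  0.    -1.   ] F,M [-0.26  0.59 -5.55 -0.01  0.01 -0.  ] w 0.22
t 19.7 P [0.6001 0.0364 0.2564] yaw -14.89 z [-0.  0. -1.] F,M [ 0.06  0.18 -5.29 -0.02 -0.01 -0.01] w 0.217
row shift cm [-0.09  0.18  0.66] turn [0.    0.    0.001]
```

View pics/s11c.png

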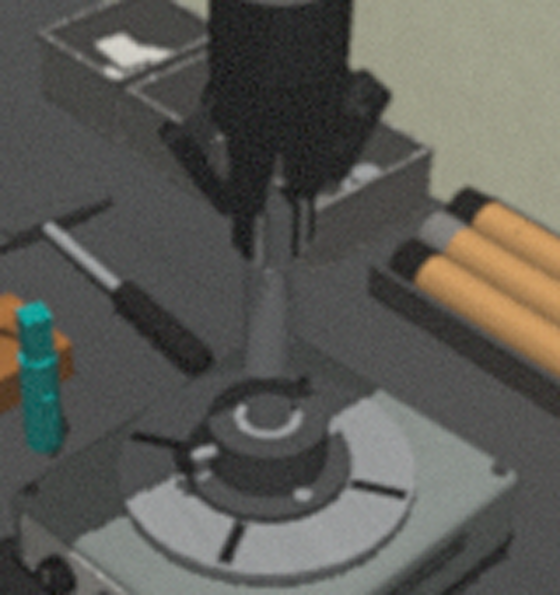

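```bash

python3 -m creep '[[[-0.1,0.2,0,0,0,0,0],[-0.1,0.2,2.5,0,0,0,0],[-0.1,0.2,3.4,0,0,0,0],[-0.1,0.2,3.8,0,0,0,0],[-0.1,0.2,4.2,0,0,0,0],[-0.1,0.2,4.2,0,0,0,0]]]'; python3 - <<'E'
from av import *
im=av(4)
cv2.imwrite("pics/s12c.png",cv2.resize(im[150:270,280:400],None,fx=4.5,fy=4.5,interpolation=cv2.INTER_CUBIC))
E
```

```text
t: 20.45
eef_pos: [0.5989, 0.0328, 0.2149]
tool_rot: [0.0, 0.991, -0.131, 0.0]
contact_force: [-0.3, -1.0, -6.1]
gripper_width: 0.22
t 20.65 P [0.5989 0.0329 0.2149] yaw -15.03 z [ 0.001 -0.    -1.   ] F,M [ 0.14 -2.15 -5.88 -0.68 -0.07 -0.04] w 0.224
```

View pics/s12c.png

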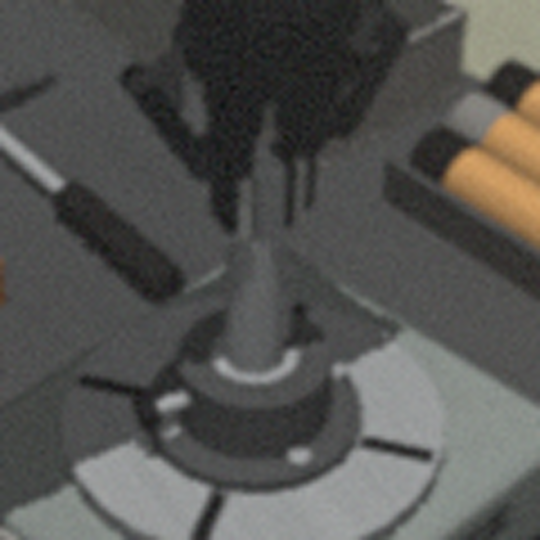

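The foot is in the bore, with a small side force. I'll ease it sideways and go down with light pressure.

```bash

python3 -m creep '[[[0,0.1,0.3,0,0,0,0],[0,0.1,0.7,0,0,0,0],[0,0.1,1.1,0,0,0,0],[0,0.1,1.4,0,0,0,0],[0,0.1,1.4,0,0,0,0]]]'; python3 av.py
```

```text
t: 21.28
eef_pos: [0.5983, 0.0325, 0.2003]
tool_rot: [0.0, 0.991, -0.131, -0.0]
contact_force: [-0.7, -1.5, -5.8]
gripper_width: 0.219
t 21.48 P [0.5983 0.0325 0.2006] yaw -15.01 z [-0.001  0.    -1.   ] F,M [ 0.19 -1.53 -5.93 -0.43  0.18  0.  ] w 0.22
```

```bash

python3 -m creep '[[[0,0.05,0.4,0,0,0,0],[0,0.05,0.8,0,0,0,0],[0,0.05,1.1,0,0,0,0],[0,0.05,1.1,0,0,0,0]]]'; python3 av.py
python3 -m creep '[[[0,0,0.2,0,0,0,0],[0,0,0.4,0,0,0,0],[0,0,0.6,0,0,0,0],[0,0,0.6,0,0,0,0]]]'; python3 av.py
```

```text
t: 21.98
eef_pos: [0.5982, 0.0322, 0.1894]
tool_rot: [-0.0, 0.991, -0.131, -0.0]
contact_force: [0.8, 0.1, -4.7]
gripper_width: 0.221
t 22.18 P [0.5984 0.0321 0.1898] yaw -15.0 z [ 0.  0. -1.] F,M [-0.43 -0.03 -4.84 -0.03  0.02  0.  ] w 0.218
t: 22.68
eef_pos: [0.5987, 0.032, 0.1844]
tool_rot: [-0.0, 0.991, -0.131, 0.0]
contact_force: [-1.7, 0.1, 3.9]
gripper_width: 0.226
t 22.88 P [0.5987 0.032  0.1843] yaw -15.01 z [ 0.001  0.    -1.   ] F,M [-2.31  0.12  4.04  0.1   0.59  0.01] w 0.224
```

```bash

python3 -m creep '[[[-0.05,0,0.15,0,0,0,0],[-0.05,0,0.3,0,0,0,0],[-0.05,0,0.3,0,0,0,0]]]' 110; python3 av.py
python3 -m creep '[[[0,0,0.1,0,0,0,0],[0,0,0.2,0,0,0,0],[0,0,0.2,0,0,0,0]]]'; python3 av.py
```

```text
t: 23.25
eef_pos: [0.5986, 0.032, 0.1813]
tool_rot: [-0.0, 0.991, -0.131, 0.001]
contact_force: [-1.6, -0.4, 5.8]
gripper_width: 0.219
t 23.45 P [0.5986 0.032  0.1814] yaw -15.02 z [ 0.002  0.    -1.   ] F,M [-1.24 -0.33  6.44  0.11  0.44  0.02] w 0.217
t: 23.82
eef_pos: [0.5986, 0.032, 0.1795]
tool_rot: [-0.0, 0.991, -0.131, 0.001]
contact_force: [-2.0, -0.1, 7.6]
gripper_width: 0.219
t 24.02 P [0.5986 0.032  0.1796] yaw -15.02 z [ 0.002  0.    -1.   ] F,M [-2.12  0.27  8.57  0.11  0.62  0.03] w 0.216
```

```bash

python3 -m creep '[[[0,0,0.1,0,0,0,0],[0,0,0.2,0,0,0,0],[0,0,0.2,0,0,0,0]]]'; python3 av.py
python3 -m creep '[[[0,0,0.1,0,0,0,0],[0,0,0.2,0,0,0,0],[0,0,0.2,0,0,0,0]]]'; python3 av.py
```

```text
t: 24.4
eef_pos: [0.5989, 0.032, 0.1793]
tool_rot: [-0.001, 0.991, -0.131, 0.001]
contact_force: [-6.7, 0.3, 20.8]
gripper_width: 0.216
t 24.6 P [0.5989 0.032  0.1793] yaw -15.03 z [ 0.002  0.001 -1.   ] F,M [-5.850e+00  6.500e-01  2.046e+01  2.100e-01  1.800e+00  2.000e-02] w 0.215
t: 24.98
eef_pos: [0.5993, 0.032, 0.1792]
tool_rot: [-0.001, 0.991, -0.131, 0.001]
contact_force: [-10.5, 0.2, 35.4]
gripper_width: 0.215
t 25.18 P [0.5993 0.032  0.1792] yaw -15.04 z [ 0.003  0.002 -1.   ] F,M [-10.82  -0.07  35.11   0.28   3.17   0.05] w 0.216
```

The shaft has stopped dead at z ≈ 0.1793, about 8 mm below first touch of the contact. I'll back the push off to a moderate level and check.

```bash

python3 -m creep '[[[-0.05,0,-0.1,0,0,0,0],[-0.1,0,-0.2,0,0,0,0],[-0.1,0,-0.2,0,0,0,0],[-0.1,0,-0.2,0,0,0,0]]]'; python3 - <<'E'
from av import *
im=av(4)
cv2.imwrite("pics/s13.png",im); cv2.imwrite("pics/s13c.png",cv2.resize(im[150:270,280:400],None,fx=4.5,fy=4.5,interpolation=cv2.INTER_CUBIC))
C=cloud("side",bot.read_camera("side")[1])
P=C.reshape(-1,3);m=(np.hypot(P[:,0]-.599,P[:,1]-.034)<.038)&(P[:,2]>.12)&(P[:,2]<.15); h,e=np.histogram(P[m,2],bins=np.arange(.12,.15,.003)); print(h,np.round(e,3))
# shoulder (84 mm above foot) expected .175 when home
print(proj("side",[[.599,.034,.175],[.599,.034,.133]]))
E
```

```text
t: 25.68
eef_pos: [0.5986, 0.0321, 0.1793]
tool_rot: [-0.001, 0.991, -0.131, 0.002]
contact_force: [-3.8, 0.4, 19.1]
gripper_width: 0.214
t 25.88 P [0.5986 0.0321 0.1793] yaw -15.04 z [ 0.004  0.001 -1.   ] F,M [-4.40e+00 -1.90e-01  1.81e+01  4.00e-02  1.26e+00  1.00e-02] w 0.223
[ 20  14  21 121 299  43  13  19  11] [0.12  0.123 0.126 0.129 0.132 0.135 0.138 0.141 0.144 0.147]
[[336.60538787 213.30641072]
 [336.14870311 228.19139557]]
```

View pics/s13c.png

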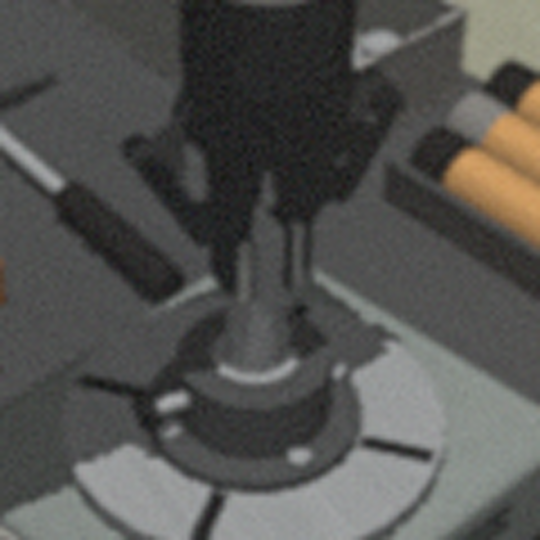

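View pics/s13.png

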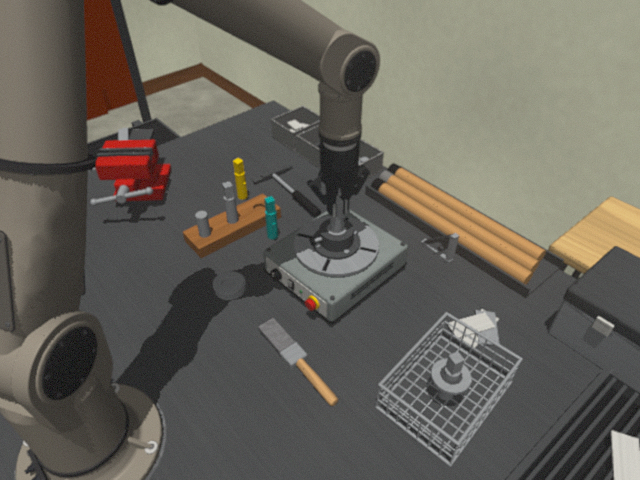

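The side view shows the shaft seated at (338,215), with the fingertips about 4 mm above its shoulder. The weldment stands in the basket at (450,375), and the plain shaft, pin, look-alikes and loose items are unmoved. The foot works out at 0.092 m against a floor at about 0.091 m, and the push is steady, so I'm handing in.

```bash
python3 - <<'E'
from av import *
av(3); bot.hand_in(); st()
E
```

```text
t 26.07 P [0.5986 0.0321 0.1793] yaw -15.04 z [ 0.004  0.001 -1.   ] F,M [-3.71 -0.2  18.83  0.08  1.24  0.03] w 0.215
the job is handed in; nothing more can be done
the job is handed in; nothing more can be done
```

I lifted the weldment out of the hub and released it in the wire basket, where the last picture shows it standing upright. I then took the keyed shaft from the block and pushed it down the hub. The key went into the keyway at about -15° with no searching needed, and I pressed the shaft home and handed in at about 26 s, still gripping and pushing.

**Checks that agreed:**
- **Seated depth:** the shaft met the sprung contact at a tool height of about 0.187 m. It stopped dead at 0.1793 m, roughly the full 8 mm of travel later. That puts the foot at about 0.092 m, against a bore floor at about 0.091 m.
- **Final push:** it held steady at about 24 N downward (18.8 N at the wrist plus the shaft's weight). The gripper read about 19 mm open on the 20 mm square.
- **Other pieces:** in the last side view the plain shaft, the pin, both coloured look-alikes and the loose items looked unmoved.

**Checks that failed or disagreed:**
- **Push limit:** during the final press the push briefly reached about 40 to 41 N, right at the 40 N limit, before I backed it off.
- **Side load:** about 4 N sideways and 1.2 N m of moment remained on the wrist at the end.
- **Camera mismatch:** the two cameras differed by 4 to 6 mm in y. I trusted the side camera because it matched the hub centre I felt by nudging the weldment.
- **Not seen directly:** I could not see the contact or the key once the shaft was in, so seating is judged from height and force only.

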